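Confirm the pick on the pick-to-light rail and close the order

ROBOT

A 7-joint arm with a two-finger parallel gripper is mounted at the origin on the work surface. World frame = base frame: x ahead of the robot, y to its left, z up, the work surface at z = 0. Lengths are in m, angles in degrees, forces in N, time in s.
With the tool pointing down it reaches from about 0.425 to 0.875 m from the base axis. Payload 4.7 kg.
Tool frame: the origin (TCP) lies midway between the tips of the shut fingers; the grasp point (between the pads) lies 19 mm behind it; y points along the fingers, x is the direction in which the jaws open and shut, and the axes are right-handed (so a half turn about y gives the same grasp; the last joint's range is limited). The gripper opens to 87 mm and grips with 3 to 60 N. Pads are 19 mm wide; open, the fingers measure 117 mm over their backs; the gripper's body (75 mm by 190 mm) begins 51 mm behind the grasp point.
Start: joints at [0.808, 18.392, -4.016, 83.108, 1.295, 78.541, -3.26], TCP at [0.65, -0, 0.183] pointing down, gripper open.
Joint ranges: [-163.93, 163.93], [-17.29, 119.83], [-79.2, 71.16], [3.27, 140.29], [-89.18, 269.18], [5.43, 117.66], [-154.24, 154.24]. Speed limits (degrees/s): [147.25, 147.25, 180, 180, 180, 180, 180].

INTERFACE

Orientations are given as [roll, pitch, yaw] about the fixed x, y, z axes, in that order (R = Rz(yaw) Ry(pitch) Rx(roll)).
In Python, from cell import env gives the robot as it stands.
- The arm moves only by the tool carry_out, never from a script. Its argument "targets" is a list of rows, each a list of 2 entries, a list of its own where there are three numbers: the shift along the tool's x, y, z in mm, then the turn, a rotation vector about the tool's x, y, z in degrees. A call has 1 to 12 rows; each row shifts and turns the commanded pose from where the row before left it, along the tool's axes as they then stand; what a row does not reach is not made up. A row lasts 1/10 s, in which the tool goes at most 50 mm and 8.59 degrees, less where a joint would pass 70% of its speed; a pose out of reach is approached as far as the arm can. A call with a gripper value outside its range is refused whole. "jaw" is the opening, from 0 (shut) to 1 (fully open), set as the call begins (left out, the last holds). The fingers move at their own pace and stop on an object; "squeeze" is the grip in N (left out, the last holds). Time passes only in rows, so rows that do not move let the fingers close. It gives the time, the measured TCP pose, the force and the opening at its end, in the units of the state.
- env.get_obs(): the state, without advancing time (a new reading comes with each control period).
- env.read_camera(name): name is "scene" or "side" or "wrist"; returns the picture (480x640x3 uint8, red, green, blue); there is no depth.
- env.get_calibration(name): a dict with "fx", "fy", "cx", "cy" (pixels), "R" (3x3) and "t" (3): a world point X has camera coordinates R X + t; the wrist camera has in their place "hand_eye" (4x4, takes a point from camera to tool coordinates, whose origin is the TCP and whose axes are the tool frame's). Camera axes: x right, y down, z forward; pixel columns grow to the right and rows downward; lengths in m; the calibration is good to about 2 mm. A picture is of the moment at which its call begins: read the wrist's pose just before it. get_calibration takes no time and is no camera call.
- env.sign_off(): hands the job in, once; it reports no verdict.
Trained networks look in the newest picture that a camera, given by its name, has taken for a name from the list of things; names that differ only in an ending like _2 or _b are one class to them, and where a whole thing is asked for, a point or a joint stands for the part that bears it (a point fixed in the world has none). Each returns a list of dicts, best first, with "p" (0 to 1); they miss things now and then, are a little off and sometimes report something else, mostly with a low value. They report only what shows in the picture. A call takes as long as a camera call.
- env.outline_of(camera, label): "mask" (480x640 bool, what is visible of it) and "xy" ([column, row] in pixels, amid what is visible of it).
The state is a dict: "time_s": time; "qpos": joint angles; "joint_velocities": joint speeds; "effort": joint torques, N m; "tool_pos": TCP position; "tool_rot": TCP orientation; "force": force on the tool from outside, world axes, zero at the start; "wrist_torque": the same for the moment, N m; "grip_width": finger opening in m.
Only numpy, scipy, OpenCV 4.12 (cv2) and the standard library are available. Lean on these libraries where they do the work, as an engineer would, in place of code of your own. Each camera call takes 0.05 s, during which the arm holds its last target.

TASK

The pick for this order is already in the carton: confirm it by gently pressing the green-lit button on the rail under the stock bins well in with the fingertips, and let it spring back. Then gently press the glowing white order-complete button on the grey two-button station well in, let it spring back and draw the hand clear. Leave the amber and unlit buttons, the blue call button, the stock and everything else on the bench undisturbed; nothing is to be picked up.

Things in the scene. Friction and masses are not known exactly. Their poses are not given: they have to be found in the camera images.
- btn_green_top (a point): centre of the outer face of the GREEN-LIT confirm button, a round cap 28 mm across standing 9 mm out of the module's face; its z axis points straight out of the face, away from the panel. Follows the button as it goes in
- btn_green (a joint): the green-lit button: how far it is pushed in, in m: 0 = out, 0.006 = fully in; sprung, about 1.2 N to start it, 4 N at 0.0035, from where it counts as pressed, and 6 N fully in, where it stops hard; springs back by itself
- mod_green: pick-to-light module on the lamp rail under one bin: light grey housing 112 mm wide along the rail, 46 mm deep, 24 mm thick, face leaning 20 degrees (0.35 rad) towards the robot, with a dark display window on the left half and one round button on the right half. Origin on the bench top under the module; y runs along the rail (to the robot's left at yaw 0), z up. This is the one whose button glows green; it may be under any bin
- btn_done_top (a point): centre of the outer face of the glowing WHITE order-complete button, a round cap 28 mm across standing 9 mm out of the station's level lid; its z axis points straight out of the face, away from the panel. Follows the button as it goes in; 67 mm above the bench; 64 mm from the blue button, centre to centre
- btn_done (a joint): the white order-complete button: how far it is pushed in, in m: 0 = out, 0.006 = fully in; sprung, about 1.2 N to start it, 4 N at 0.0035, from where it counts as pressed, and 6 N fully in, where it stops hard; springs back by itself
- station: grey two-button control station, a box 138 mm (its x) by 78 mm (its y) and 58 mm high, fixed on the bench on either side of the robot; the white order-complete button is on its +x half, the blue call button on its -x half. Origin at the centre of its underside
- btn_call (a joint): the BLUE call button, not to be touched, the same size as the white one: how far it is pushed in, in m: 0 = out, 0.006 = fully in; sprung, about 1.2 N to start it, 4 N at 0.0035, from where it counts as pressed, and 6 N fully in, where it stops hard; springs back by itself
- mod_amber: pick-to-light module on the lamp rail under one bin: light grey housing 112 mm wide along the rail, 46 mm deep, 24 mm thick, face leaning 20 degrees (0.35 rad) towards the robot, with a dark display window on the left half and one round button on the right half. Origin on the bench top under the module; y runs along the rail (to the robot's left at yaw 0), z up. Its button glows amber: another picker's, leave it alone
- btn_amber (a joint): the amber-lit button, leave it alone: how far it is pushed in, in m: 0 = out, 0.006 = fully in; sprung, about 1.2 N to start it, 4 N at 0.0035, from where it counts as pressed, and 6 N fully in, where it stops hard; springs back by itself
- mod_dark1: pick-to-light module on the lamp rail under one bin: light grey housing 112 mm wide along the rail, 46 mm deep, 24 mm thick, face leaning 20 degrees (0.35 rad) towards the robot, with a dark display window on the left half and one round button on the right half. Origin on the bench top under the module; y runs along the rail (to the robot's left at yaw 0), z up. Its button is unlit, leave it alone
- btn_dark1 (a joint): an unlit button, leave it alone: how far it is pushed in, in m: 0 = out, 0.006 = fully in; sprung, about 1.2 N to start it, 4 N at 0.0035, from where it counts as pressed, and 6 N fully in, where it stops hard; springs back by itself
- mod_dark2: pick-to-light module on the lamp rail under one bin: light grey housing 112 mm wide along the rail, 46 mm deep, 24 mm thick, face leaning 20 degrees (0.35 rad) towards the robot, with a dark display window on the left half and one round button on the right half. Origin on the bench top under the module; y runs along the rail (to the robot's left at yaw 0), z up. Its button is unlit, leave it alone
- btn_dark2 (a joint): the other unlit button, leave it alone: how far it is pushed in, in m: 0 = out, 0.006 = fully in; sprung, about 1.2 N to start it, 4 N at 0.0035, from where it counts as pressed, and 6 N fully in, where it stops hard; springs back by itself
- rack: fixed bin rack, 553 mm along its y: a row of four blue open-fronted stock bins (118 mm wide, 180 mm deep, 130 mm high above the bench at the back and 90 mm at the front lip) on a low aluminium deck, with the lamp rail and its four modules, 130 mm apart, in front of it on the robot's side. Origin on the bench top under the middle of the rail; the bins begin 48 mm behind it (+x) and end at 230 mm. Stock stands up to 135 mm above the bench
- carton: the order's open shipping carton, 170 x 140 mm, 95 mm high, flaps hanging outside, fixed on the bench on the side opposite the station. Origin at the centre of its underside
- picked_box: loose: the picked pack, white with a red band, 60 x 40 x 70 mm, standing in the carton. Origin under its centre
- stock_white: loose: white pack with a blue band, 40 x 30 x 60 mm, standing in a bin. Origin under its centre
- stock_jar: loose: white jar with orange cap, 50 mm across, 62 mm high, standing in a bin. Origin under its centre
- stock_kraft: loose: small brown box 50 x 50 x 38 mm in a bin. Origin under its centre
- stock_tape: loose: small yellow tape roll, 44 mm across, 23 mm high, in a bin. Origin under its centre
- tape_roll: loose: roll of brown packing tape lying flat on the bench, 104 mm across, 48 mm high. Origin under its centre
- tape_gun: loose: red hand tape dispenser lying on its side on the bench, about 165 mm long (its y) by 90 mm, 60 mm high. Origin on the bench within it
- marker: loose: black marker pen with blue cap lying on the bench, 130 mm long (its x), 21 mm high. Origin under its middle

How it is judged (in metres and radians):
On the way, in this order (a step that is already met when the one before it is completed fails the run):
1. the green-lit confirm button is pressed in (3.5 mm of its 6 mm) while the white button is out (value of joint btn_green above 0.0035 m and value of joint btn_done below 0.001 m), for 0.05 s.
2. with the green-lit button out again, the white order-complete button is pressed in (3.5 mm of its 6 mm) (value of joint btn_done above 0.0035 m and value of joint btn_green below 0.001 m), for 0.05 s.
At the end, for the whole second after the job is handed in: all six buttons are out again (within 1 mm), and every loose thing is at rest within 10 mm of where it was at the start (value of joint each of btn_green, btn_done, btn_amber, btn_dark1, btn_dark2, btn_call below 0.001 m and distance of each of picked_box, stock_white, stock_jar, stock_kraft, stock_tape, tape_roll, tape_gun, marker from where it was at the start of the episode below 0.01 m and linear speed of each of picked_box, stock_white, stock_jar, stock_kraft, stock_tape, tape_roll, tape_gun, marker below 0.02 m/s); the robot touches nothing.
It fails at once if a button other than the green-lit one and the white one is pushed in (2 mm or more) (value of joint any of btn_amber, btn_dark1, btn_dark2, btn_call above 0.002 m).
It fails at once if the amber or an unlit module is touched with more than 2 N (contact force between anything else and mod_amber above 2 N or contact force between anything else and mod_dark1 above 2 N or contact force between anything else and mod_dark2 above 2 N).
It fails at once if a button is not pressed gently: the green module or the station takes more than 25 N (contact force between anything else and mod_green above 25 N or contact force between anything else and station above 25 N).
It fails at once if the bin rack or the carton is hit with more than 5 N (contact force between any of the arm, the fingers and rack above 5 N or contact force between any of the arm, the fingers and carton above 5 N).
It fails at once if loose stock or a thing on the bench is moved or lifted by more than 10 mm (distance of any of picked_box, stock_white, stock_jar, stock_kraft, stock_tape, tape_roll, tape_gun, marker from where it was at the start of the episode above 0.01 m).
It also fails if it takes over 48 s, if anything falls off the work surface, if the arm or the gripper's body presses on something with over 40 N, if the wrist force passes 120 N, or if a joint passes its speed limit or range.

## Working session

There is one attempt and no reset: what is moved stays moved. The work goes in short steps, Python scripts to look and compute and a tool call to move; the robot and the scene stay as the last step left them, time stands still between calls to the robot, and variables do not carry over. Pictures are saved under pics/ and viewed, and the job is handed in when it is done.

Besides the shell and the picture viewer there is one more tool, called after "Emit:" as name([rows], argument=value, ...), one row to a line, values as JSON. carry_out: Moves the arm, as the interface text tells. Its arguments: {"type":"object","properties":{"targets":{"type":"array","items":{"type":"array"}},"jaw":{"type":"number"},"squeeze":{"type":"number"}},"required":["targets"]}

```bash
mkdir -p pics; ls
python3 - <<'E'
from cell import env
import cv2,numpy as np
o=env.get_obs(); print(o)
for c in ["scene","side","wrist"]:
    im=env.read_camera(c); cv2.imwrite(f"pics/{c}0.png",im[:,:,::-1]); k=env.get_calibration(c); print(c,k)
E
```

```text
pics
{'time_s': 0.0, 'qpos': array([ 0.80820599, 18.43920282, -4.01642348, 83.17425946,  1.2956477 ,
       78.53990097, -3.26210094]), 'joint_velocities': array([ 0.043123  , -0.05991402, -0.05565471, -0.13169391, -0.0654011 ,
        0.11768902,  0.05671444]), 'effort': array([-2.58547143e-04, -4.91284704e+01, -4.03903294e-01, -3.12526345e+01,
       -6.40594075e-02,  4.37659642e-02,  1.61017233e-04]), 'tool_pos': array([ 6.49382368e-01, -5.29553436e-05,  1.82265706e-01]), 'tool_rot': array([-9.00060326e+01,  1.08081849e-01,  3.98539487e-04]), 'force': array([-0.23982836,  0.20310798, -0.33288912]), 'wrist_torque': array([-0.01369077,  0.00841262,  0.0365499 ]), 'grip_width': 0.08697182736004001}
scene {'fx': 504.0343690996209, 'fy': 504.0343690996209, 'cx': 322.6974901401855, 'cy': 237.3191535206854, 'R': array([[ 0.57755912,  0.81620143, -0.01551419],
       [ 0.6573298 , -0.47624012, -0.58404869],
       [-0.48408986,  0.32712471, -0.81157035]]), 't': array([-0.31074473, -0.32751769,  1.30608325])}
side {'fx': 448.2293883206842, 'fy': 448.2293883206842, 'cx': 315.86297040158706, 'cy': 235.54386544948156, 'R': array([[-0.93689423, -0.34959533,  0.00350894],
       [-0.20944857,  0.55321673, -0.80627697],
       [ 0.27992946, -0.75613118, -0.5915278 ]]), 't': array([0.52242035, 0.1966445 , 0.71228482])}
wrist {'fx': 342.5842473216955, 'fy': 342.5842473216955, 'cx': 318.386379854293, 'cy': 243.86445780605183, 'hand_eye': array([[ 9.99999541e-01, -5.87521708e-04,  7.56893635e-04,
        -1.09996777e-03],
       [-8.84434518e-04, -2.62130899e-01,  9.65031921e-01,
        -2.01187763e-01],
       [-3.68571994e-04, -9.65032148e-01, -2.62131298e-01,
         7.21214170e-02],
       [ 0.00000000e+00,  0.00000000e+00,  0.00000000e+00,
         1.00000000e+00]])}
```

View pics/scene0.png

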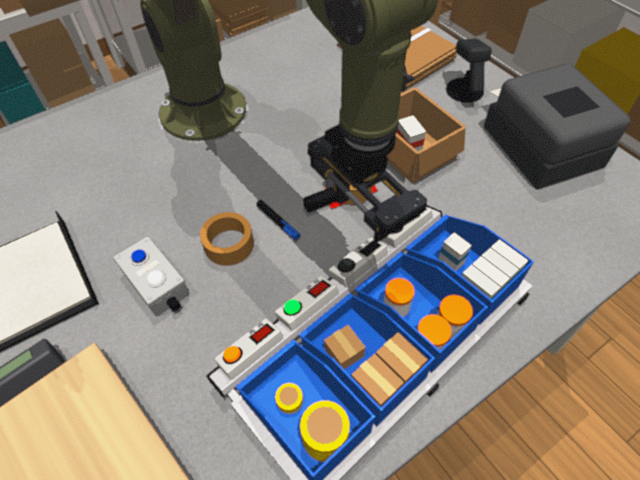

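View pics/side0.png

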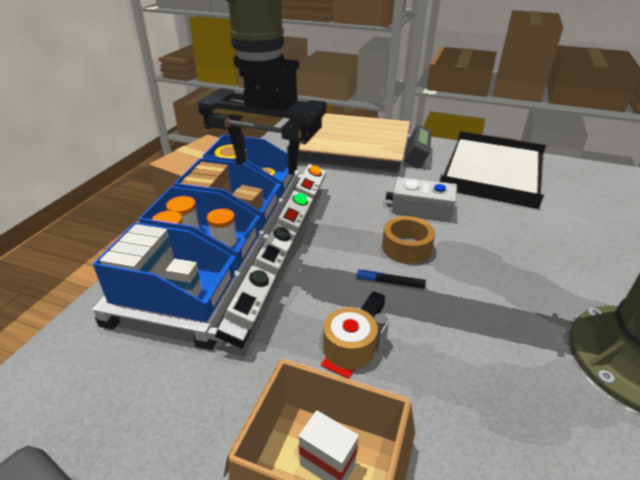

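View pics/wrist0.png

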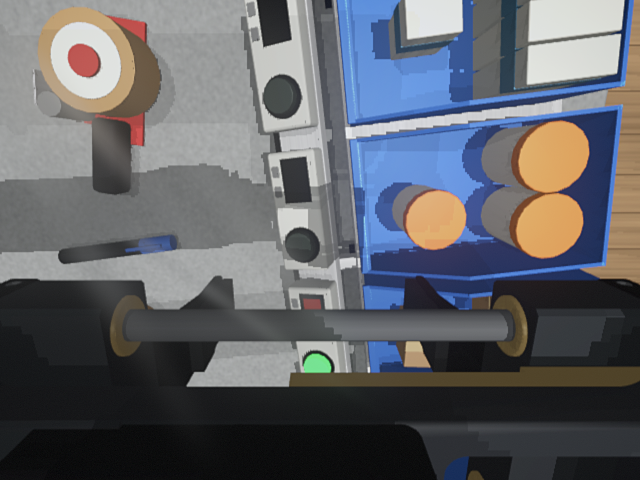

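Scene: green (292,308), white (155,278) and blue (139,256). Side: green (301,199), white (411,185). Next I triangulate using the networks' outlines and colour.

```bash
cat > h.py <<'E'
from cell import env
import cv2,numpy as np
from scipy.spatial.transform import Rotation as Ro
def P(c):
    k=env.get_calibration(c); K=np.array([[k['fx'],0,k['cx']],[0,k['fy'],k['cy']],[0,0,1]])
    return K@np.c_[k['R'],k['t']]
def tri(a,b):
    X=cv2.triangulatePoints(P('scene'),P('side'),np.array(a,float).reshape(2,1),np.array(b,float).reshape(2,1)); return (X[:3]/X[3]).ravel()
def proj(c,X):
    p=P(c)@np.r_[X,1]; return p[:2]/p[2]
def ray_z(c,uv,z):
    k=env.get_calibration(c); d=k['R'].T@np.array([(uv[0]-k['cx'])/k['fx'],(uv[1]-k['cy'])/k['fy'],1]); o=-k['R'].T@k['t']
    return o+d*(z-o[2])/d[2]
E
python3 - <<'E'
from h import *
im={c:env.read_camera(c) for c in ['scene','side']}
for l in ['btn_green_top','btn_done_top','btn_green','btn_done','btn_call','mod_green','mod_amber','mod_dark1','mod_dark2','station','btn_amber']:
    for c in im:
        r=env.outline_of(c,l)
        print(l,c,[(round(x['p'],2),np.round(x['xy'],1),int(x['mask'].sum())) for x in r[:3]])
# colour blobs
seeds={'scene':{'green':(292,308),'white':(155,278),'blue':(139,256),'amber':(232,354)},'side':{'green':(301,199),'white':(411,185),'blue':(439,187),'amber':(316,171)}}
res={}
for c in im:
    I=cv2.cvtColor(im[c],cv2.COLOR_RGB2LAB)
    hsv=cv2.cvtColor(im[c],cv2.COLOR_RGB2HSV)
    for n,s in seeds[c].items():
        h,sa,v=[hsv[...,i].astype(int) for i in range(3)]
        m={'green':(abs(h-62)<18)&(sa>110),'white':(v>215)&(sa<30),'blue':(abs(h-113)<12)&(sa>150),'amber':(abs(h-14)<8)&(sa>150)}[n]
        n_,lab,st,ce=cv2.connectedComponentsWithStats(m.astype(np.uint8))
        d=np.hypot(*(ce-np.array(s)).T); d[0]=1e9; i=d.argmin()
        print(c,n,ce[i],st[i]); res[c,n]=ce[i]
for n in seeds['scene']:
    X=tri(res['scene',n],res['side',n]); print(n,X,proj('scene',X)-res['scene',n],proj('side',X)-res['side',n])
for n in ['scene','side']:
    cv2.imwrite(f'pics/{n}1.png',cv2.resize(im[n][160:400,80:400] if n=='scene' else im[n][130:250,240:480],None,fx=2.4,fy=2.4,interpolation=cv2.INTER_CUBIC)[:,:,::-1])
E
```

```text
btn_green_top scene [(0.44, array([294.4, 304.5]), 175)]
btn_green_top side [(0.5, array([299.1, 197.7]), 80), (0.44, array([314.4, 166.3]), 77)]
btn_done_top scene [(0.74, array([152.8, 276.8]), 140), (0.49, array([231.1, 353.5]), 204), (0.22, array([151.8, 279.1]), 3323)]
btn_done_top side []
btn_green scene [(0.69, array([357.7, 260.4]), 1469), (0.66, array([291.9, 305.3]), 177)]
btn_green side []
btn_done scene [(0.51, array([155.8, 278.1]), 168)]
btn_done side [(0.56, array([412.9, 183.1]), 60)]
btn_call scene [(0.71, array([137.3, 255.6]), 136)]
btn_call side [(0.59, array([438. , 185.2]), 107), (0.26, array([309.5, 418.7]), 14100)]
mod_green scene [(0.93, array([305.1, 302.9]), 1578)]
mod_green side [(0.63, array([424.7, 198. ]), 2223), (0.56, array([293.9, 209.2]), 785), (0.49, array([296.9, 196.3]), 115)]
mod_amber scene [(0.91, array([248.7, 352.1]), 1912), (0.65, array([280.3, 220.8]), 417)]
mod_amber side [(0.81, array([306.8, 183. ]), 613)]
mod_dark1 scene [(0.82, array([408.8, 232.4]), 692), (0.59, array([357.4, 261.8]), 1375)]
mod_dark1 side [(0.9, array([246.2, 297. ]
[... 788 characters left out ...]
0  13  12 121]
scene amber [231.74545455 354.09090909] [224 346  17  17 220]
side green [300.35714286 198.43650794] [294 193  13  12 126]
side white [409.6147541  182.91803279] [398 179  21   9 122]
side blue [439.64814815 187.42592593] [435 185  10   6  54]
side amber [314.84782609 170.13043478] [309 165  12  11  92]
green [ 0.64720098 -0.14276571  0.07573916] [-0.28675265 -0.14215677] [-0.31405812  0.11054586]
white [ 0.43646721 -0.3129986   0.07168071] [3.11557    2.56426541] [ 3.48625156 -2.15323704]
blue [ 0.37603262 -0.3190415   0.06313366] [-0.07754542 -0.06975582] [-0.09262657  0.05940455]
amber [ 0.66269896 -0.27190223  0.0763503 ] [-0.33123787 -0.18663646] [-0.31266478  0.12591956]
```

View pics/scene1.png

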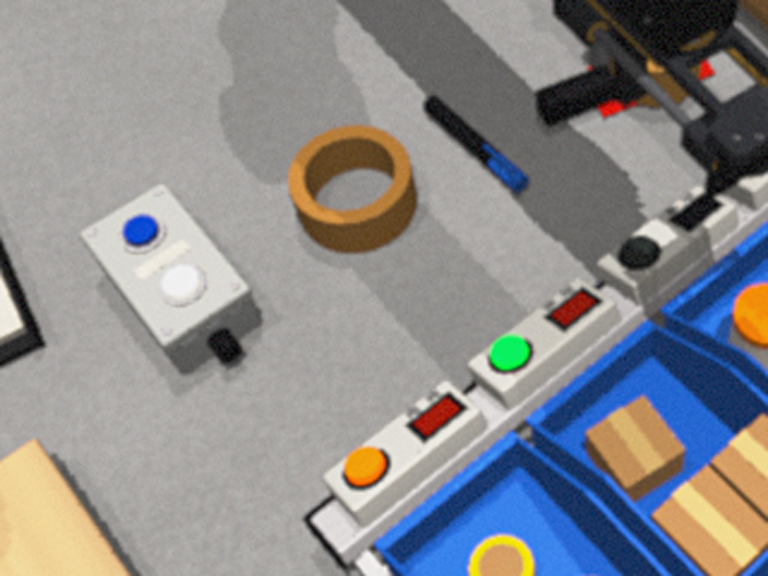

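View pics/side1.png

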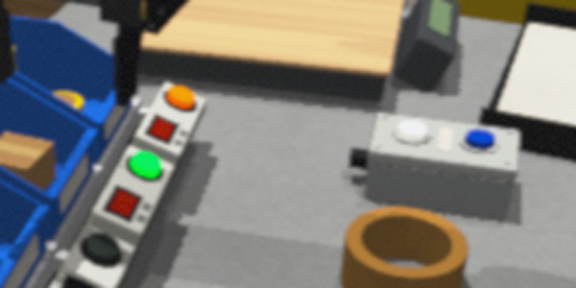

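Run:
```python
from h import *
w=tri((155.3,278),(411.5,184.7)); print('white',w)
print(ray_z('scene',(155.3,278),.067),ray_z('side',(411.5,184.7),.067))
print('blue',ray_z('scene',(138,255.5),.067),ray_z('side',(439.6,187.4),.067))
d=np.array([0.64720,-0.14277])-np.array([0.66270,-0.27190]); print(np.linalg.norm(d),np.degrees(np.arctan2(-d[0],d[1])))
```

```text
white [ 0.43953532 -0.31326151  0.06000587]
[ 0.44553382 -0.31315443  0.067     ] [ 0.43747474 -0.30203968  0.067     ]
blue [ 0.37944826 -0.31913492  0.067     ] [ 0.37565609 -0.31247163  0.067     ]
0.13005693714677424 6.844697997940968
```

```bash
cat >> h.py <<'E'
def cur():
    o=env.get_obs(); return o['tool_pos'],Ro.from_euler('xyz',o['tool_rot'],degrees=True),o
def target(top,normal,xdir,dist):
    y=-normal; x=xdir-y*(xdir@y); x/=np.linalg.norm(x); z=np.cross(x,y)
    return top+dist*normal,Ro.from_matrix(np.c_[x,y,z])
yaw=np.radians(6.84)
gt=np.array([.6472,-.1428,.0755]); ry=np.array([-np.sin(yaw),np.cos(yaw),0])
gn=np.array([-np.sin(np.radians(20))*np.cos(yaw),-np.sin(np.radians(20))*np.sin(yaw),np.cos(np.radians(20))])
def delta(tp,tR):
    p,R,o=cur(); rv=(R.inv()*tR).as_rotvec(degrees=True)
    print('pos',p.round(4),'rot',o['tool_rot'].round(2),'F',o['force'].round(2),'t',o['time_s'])
    print('turn',rv.round(2),np.linalg.norm(rv).round(1),'shift in present tool',(R.inv().apply(tp-p)*1000).round(1),'in final tool',(tR.inv().apply(tp-p)*1000).round(1))
E
python3 - <<'E'
from h import *
print(gn); delta(*target(gt,gn,ry,.11))
E
```

```text
[-0.33958585 -0.04073363  0.93969262]
pos [ 0.65   -0.      0.1834] rot [-9.e+01 -1.e-02  0.e+00] F [-0.11 -0.17 -0.04] t 1.35
turn [-14.97 -95.75 -16.88] 98.4 shift in present tool [ -40.2    4.5 -147.3] in final tool [-141.4  -15.4   55.5]
```

Emit:
carry_out([
  [[0,0,0],[-1.25,-8,-1.4]],
  [[0,0,0],[-1.25,-8,-1.4]],
  [[0,0,0],[-1.25,-8,-1.4]],
  [[0,0,0],[-1.25,-8,-1.4]],
  [[0,0,0],[-1.25,-8,-1.4]],
  [[0,0,0],[-1.25,-8,-1.4]],
  [[0,0,0],[-1.25,-8,-1.4]],
  [[0,0,0],[-1.25,-8,-1.4]],
  [[0,0,0],[-1.25,-8,-1.4]],
  [[0,0,0],[-1.25,-8,-1.4]],
  [[0,0,0],[-1.25,-8,-1.4]],
  [[0,0,0],[-1.25,-8,-1.4]],
], jaw=0, squeeze=10)

```text
time_s: 2.55
tool_pos: [0.6498, 0.0002, 0.1836]
tool_rot: [-110.0, 0.2, 97.4]
force: [0.1, 1.1, -0.2]
grip_width: 0.0027
```

Run:
```python
from h import *
delta(*target(gt,gn,ry,.11))
```

```text
pos [6.498e-01 2.000e-04 1.836e-01] rot [-110.01    0.18   97.42] F [ 0.11  1.13 -0.18] t 2.55
turn [0.02 0.61 0.02] 0.6 shift in present tool [-141.1  -15.2   56.9] in final tool [-141.7  -15.1   55.4]
```

Emit:
carry_out([
  [[-14,-1.5,5.6],[0,0.6,0]],
  [[-14,-1.5,5.6],[0,0,0]],
  [[-14,-1.5,5.6],[0,0,0]],
  [[-14,-1.5,5.6],[0,0,0]],
  [[-14,-1.5,5.6],[0,0,0]],
  [[-14,-1.5,5.6],[0,0,0]],
  [[-14,-1.5,5.6],[0,0,0]],
  [[-14,-1.5,5.6],[0,0,0]],
  [[-14,-1.5,5.6],[0,0,0]],
  [[-14,-1.5,5.6],[0,0,0]],
  [[0,0,0],[0,0,0]],
  [[0,0,0],[0,0,0]],
])

```text
time_s: 3.75
tool_pos: [0.6086, -0.146, 0.1783]
tool_rot: [-109.9, -0.1, 96.3]
force: [-0.1, 0.1, 0.5]
grip_width: 0.0004
```

Run:
```python
from h import *
delta(*target(gt,gn,ry,.11))
p,R,o=cur()
im=env.read_camera('wrist'); 
k=env.get_calibration('wrist'); H=k['hand_eye']; 
def wp(X):
    c=H[:3,:3].T@(R.inv().apply(X-p)-H[:3,3]); return np.array([k['fx']*c[0]/c[2]+k['cx'],k['fy']*c[1]/c[2]+k['cy']])
for X in (gt,gt-.13*ry,np.array([.442,-.309,.067])): print(wp(X).round(1))
im=np.ascontiguousarray(im[:,:,::-1]); cv2.imwrite('pics/wrist2.png',im)
cv2.imwrite('pics/scene2.png',env.read_camera('scene')[:,:,::-1])
```

```text
pos [ 0.6086 -0.146   0.1783] rot [-109.94   -0.15   96.34] F [-0.1   0.12  0.49] t 3.75
turn [-0.06 -0.52 -0.03] 0.5 shift in present tool [-1.4 -0.2 -1.2] in final tool [-1.4 -0.2 -1.2]
[316.3 232.6]
[177.3 233.8]
[ 68.8 -96. ]
```

View pics/wrist2.png

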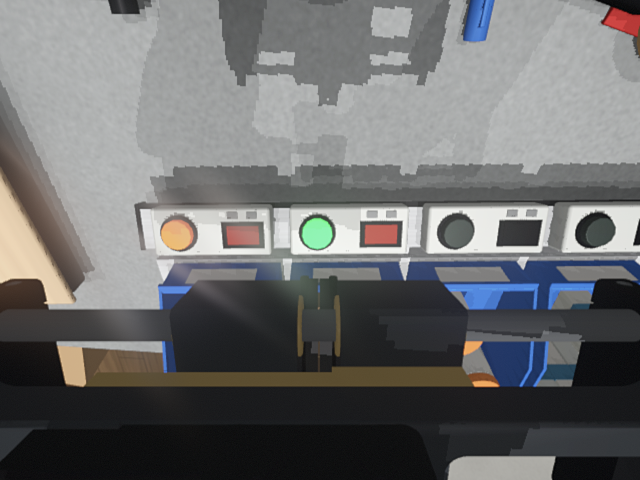

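View pics/scene2.png

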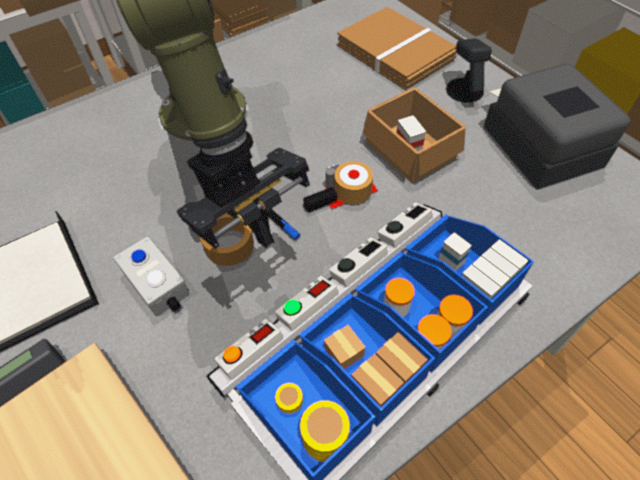

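Wrist view: the green cap is at (317,232) and I predicted (316.3,232.6), so they agree. I approach along the normal now.

Emit:
carry_out([
  [[-1.4,0,-1.2],[0,-0.5,0]],
  [[0,15,0],[0,0,0]],
  [[0,20,0],[0,0,0]],
  [[0,20,0],[0,0,0]],
  [[0,20,0],[0,0,0]],
  [[0,15,0],[0,0,0]],
  [[0,8,0],[0,0,0]],
  [[0,4,0],[0,0,0]],
  [[0,2,0],[0,0,0]],
  [[0,0,0],[0,0,0]],
  [[0,0,0],[0,0,0]],
])

```text
time_s: 4.95
tool_pos: [0.6456, -0.143, 0.0818]
tool_rot: [-110.0, 0.1, 97.0]
force: [-0.2, 0.1, 0.3]
grip_width: 0.0004
```

Run:
```python
from h import *
delta(*target(gt,gn,ry,0))
p,R,o=cur()
im=env.read_camera('wrist'); cv2.imwrite('pics/wrist3.png',im[:,:,::-1])
im=env.read_camera('side');cv2.imwrite('pics/side3.png',cv2.resize(im[90:290,200:420],None,fx=2.7,fy=2.7)[:,:,::-1])
```

```text
pos [ 0.6456 -0.143   0.0818] rot [-1.1002e+02  1.0000e-01  9.6960e+01] F [-0.24  0.07  0.31] t 4.95
turn [ 0.02  0.15 -0.06] 0.2 shift in present tool [0.  6.4 0.6] in final tool [0.  6.4 0.6]
```

View pics/side3.png

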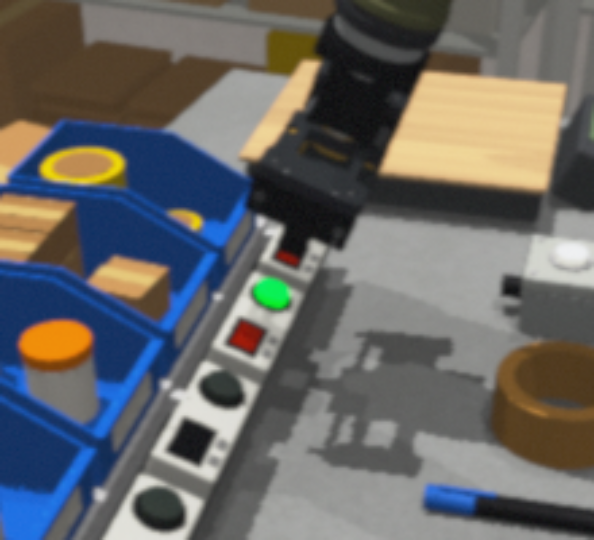

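View pics/wrist3.png

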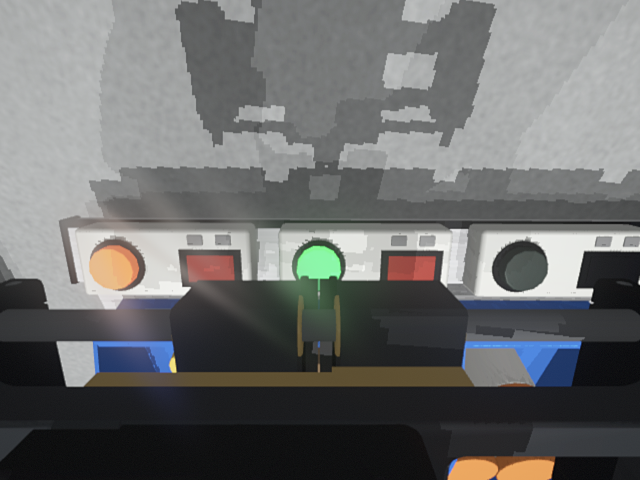

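Run:
```python
from h import *
p,R,o=cur(); print(p)
for c in ('scene','side'): print(c,proj(c,p),proj(c,gt), proj(c,R.apply([0,-.07,0])+p))
k=env.get_calibration('wrist'); H=k['hand_eye']
for X in ([0,0,0],[0,-.019,0],[0,-.07,0]):
    c=H[:3,:3].T@(np.array(X)-H[:3,3]); print(k['fx']*c[0]/c[2]+k['cx'],k['fy']*c[1]/c[2]+k['cy'])
for c in ('scene','side'):
    im=env.read_camera(c).copy(); u=proj(c,p); cv2.circle(im,tuple(np.round(u).astype(int)),3,(255,0,255),1)
    u=np.round(u).astype(int); cv2.imwrite(f'pics/{c}4.png',cv2.resize(im[u[1]-80:u[1]+80,u[0]-100:u[0]+100],None,fx=4,fy=4)[:,:,::-1])
```

```text
[ 0.64548921 -0.14301556  0.08168231]
scene [290.68020372 304.39804738] [291.55208564 306.71416308] [278.79405418 276.10009816]
side [300.7852509 196.2486712] [300.05149851 198.63506224] [311.64725276 169.92666295]
317.3896718356929 271.17814821438515
317.2877847695723 282.5108796437013
316.88779528752514 327.0010543752449
```

View pics/side4.png

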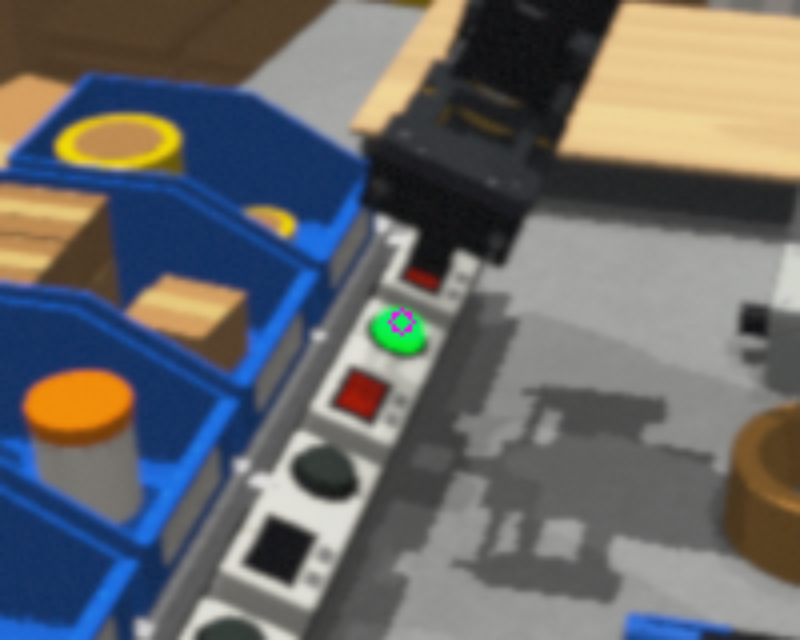

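View pics/scene4.png

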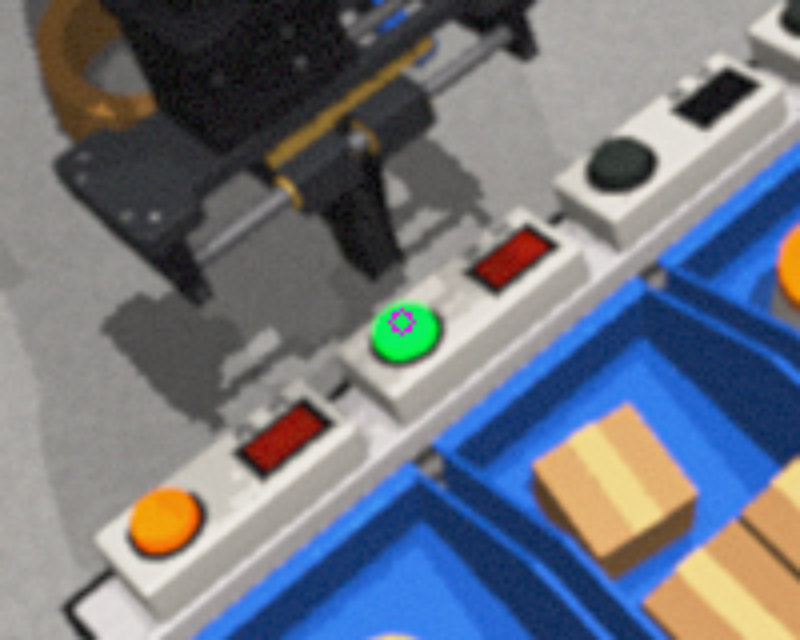

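The fingertip appears about 30 mm behind the stated TCP point in all three views. I don't trust either figure, so I'll creep in by force.

Emit:
carry_out([
  [[0,2,0],[0,0,0]],
  [[0,2,0.6],[0,0,0]],
  [[0,2,0],[0,0,0]],
  [[0,1,0],[0,0,0]],
  [[0,0,0],[0,0,0]],
])

```text
time_s: 5.65
tool_pos: [0.6468, -0.1425, 0.0737]
tool_rot: [-109.9, 0.1, 97.0]
force: [0.7, -1.0, -1.0]
grip_width: 0.0004
```

Run:
```python
from h import *
delta(*target(gt,gn,ry,0))
p,R,o=cur()
for c in ('scene','side'):
    im=env.read_camera(c).copy(); u=proj(c,p); 
    u=np.round(u).astype(int); cv2.imwrite(f'pics/{c}5.png',cv2.resize(im[u[1]-80:u[1]+80,u[0]-100:u[0]+100],None,fx=4,fy=4)[:,:,::-1])
```

```text
pos [ 0.6468 -0.1425  0.0737] rot [-1.0992e+02  6.0000e-02  9.6980e+01] F [ 0.7  -0.98 -1.03] t 5.65
turn [-0.08  0.15 -0.01] 0.2 shift in present tool [-0.4 -1.6 -0.9] in final tool [-0.4 -1.6 -0.9]
```

View pics/side5.png

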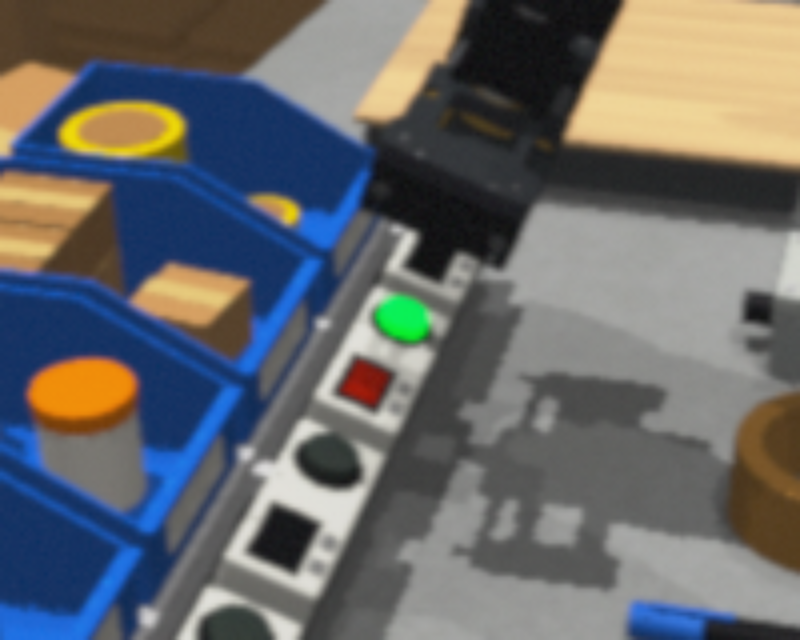

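View pics/scene5.png

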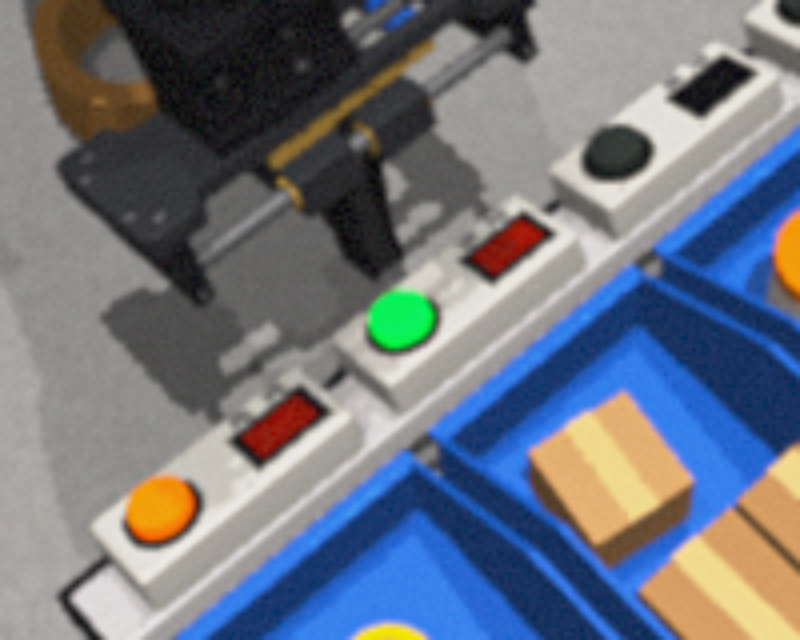

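No contact even at the nominal point, and both views still show a gap of about 25 mm. I keep creeping in.

Emit:
carry_out([
  [[0,2,0],[0,0,0]],
  [[0,2,0],[0,0,0]],
  [[0,2,-0.5],[0,0,0]],
  [[0,2,0],[0,0,0]],
  [[0,0,0],[0,0,0]],
])

```text
time_s: 6.25
tool_pos: [0.65, -0.142, 0.0662]
tool_rot: [-109.9, 0.1, 97.0]
force: [0.8, 0.3, 0.4]
grip_width: 0.0003
```

Run:
```python
from h import *
delta(*target(gt,gn,ry,0))
p,R,o=cur()
for c in ('scene','side'):
    im=env.read_camera(c).copy(); u=proj(c,gt); 
    u=np.round(u).astype(int); cv2.imwrite(f'pics/{c}6.png',cv2.resize(im[u[1]-50:u[1]+30,u[0]-50:u[0]+50],None,fx=7,fy=7)[:,:,::-1])
```

```text
pos [ 0.65   -0.142   0.0662] rot [-1.0991e+02  6.0000e-02  9.6980e+01] F [0.75 0.28 0.35] t 6.25
turn [-0.09  0.15 -0.  ] 0.2 shift in present tool [-0.4 -9.7 -0.5] in final tool [-0.4 -9.7 -0.5]
```

View pics/side6.png

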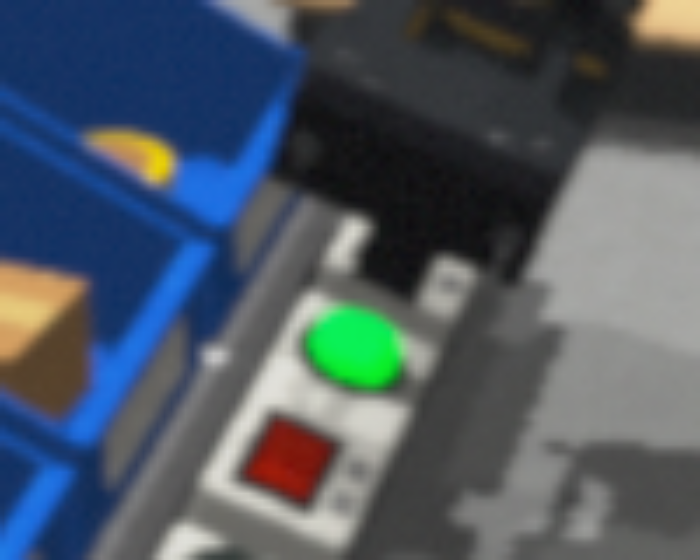

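View pics/scene6.png

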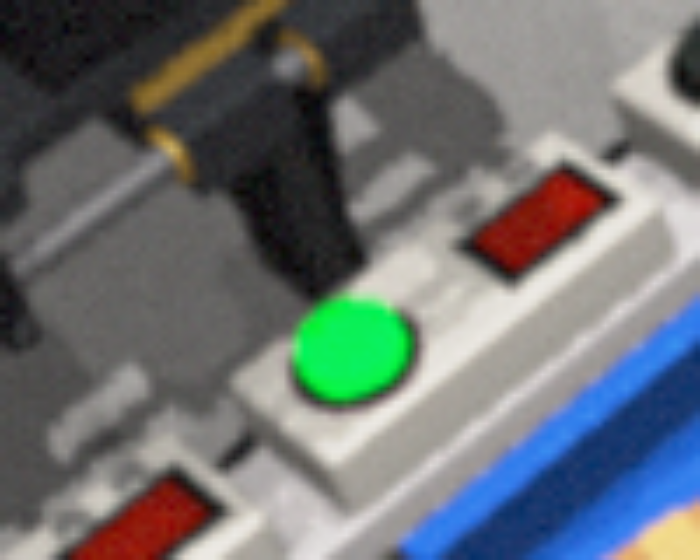

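Run:
```python
from h import *
X=tri((288.4,297.7),(307.1,190.4)); p,R,o=cur()
print(X, 'in tool mm',R.inv().apply(X-p)*1000, proj('scene',X),proj('side',X)); print('gt in tool',R.inv().apply(gt-p)*1000)
```

```text
[ 0.63580072 -0.1439771   0.09580646] in tool mm [ -0.09126019 -32.38908239   3.60914867] [286.61201744 296.77121868] [305.1203056  191.11359084]
gt in tool [-0.28327961 -9.39223715 -0.23656523]
```

Emit:
carry_out([
  [[0,3,0],[0,0,0]],
  [[0,3,0],[0,0,0]],
  [[0,3,0],[0,0,0]],
  [[0,2,0],[0,0,0]],
  [[0,2,0],[0,0,0]],
  [[0,2,0],[0,0,0]],
  [[0,1,0],[0,0,0]],
  [[0,0,0],[0,0,0]],
])

```text
time_s: 7.15
tool_pos: [0.6555, -0.1415, 0.0515]
tool_rot: [-109.9, 0.1, 97.0]
force: [0.6, 0.4, 0.1]
grip_width: 0.0005
```

Run:
```python
from h import *
delta(*target(gt,gn,ry,0))
for c in ('scene','side'):
    im=env.read_camera(c).copy(); u=proj(c,gt); 
    u=np.round(u).astype(int); cv2.imwrite(f'pics/{c}7.png',cv2.resize(im[u[1]-50:u[1]+30,u[0]-50:u[0]+50],None,fx=7,fy=7)[:,:,::-1])
    print(env.get_obs()['force'])
```

```text
pos [ 0.6555 -0.1415  0.0515] rot [-1.0993e+02  7.0000e-02  9.6980e+01] F [0.58 0.37 0.13] t 7.15
turn [-0.07  0.15 -0.02] 0.2 shift in present tool [ -0.3 -25.5  -0.3] in final tool [ -0.3 -25.5  -0.3]
[-0.72217293  0.29117937 -0.01152024]
[0.53271073 0.5611959  0.24823798]
```

View pics/side7.png

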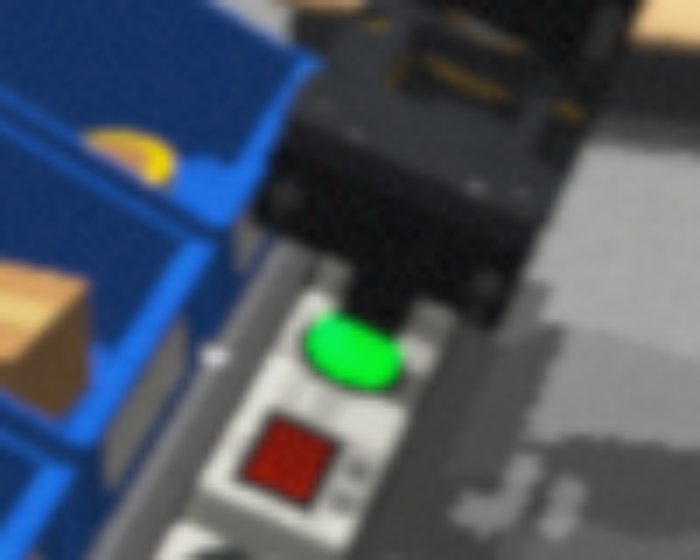

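View pics/scene7.png

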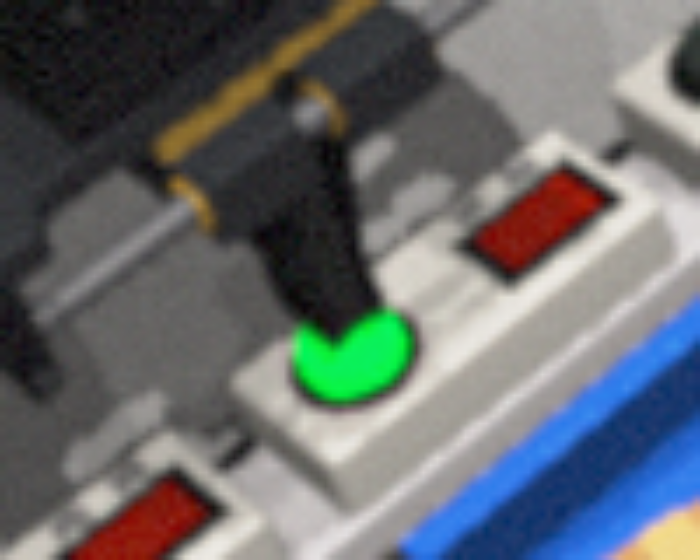

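Run:
```python
from h import *
p,R,o=cur()
for x in (-.095,-.085):
  for y in (-.10,-.09,-.08,-.07,-.06):
    for z in (-.03,0,.03):
      X=p+R.apply([x,y,z]); print(x,y,z,'scene7',((proj('scene',X)-[242,257])*7).round(), 'ht above module plane mm',((X-gt)@gn*1000+9).round(0))
im=env.read_camera('scene'); cv2.imwrite('pics/scene8.png',cv2.resize(im[230:400,200:400],None,fx=4,fy=4,interpolation=cv2.INTER_CUBIC)[:,:,::-1])
```

```text
-0.095 -0.1 -0.03 scene7 [  4. 442.] ht above module plane mm 84.0
-0.095 -0.1 0 scene7 [-64. 380.] ht above module plane mm 84.0
-0.095 -0.1 0.03 scene7 [-129.  321.] ht above module plane mm 84.0
-0.095 -0.09 -0.03 scene7 [ 20. 472.] ht above module plane mm 74.0
-0.095 -0.09 0 scene7 [-49. 409.] ht above module plane mm 74.0
-0.095 -0.09 0.03 scene7 [-113.  349.] ht above module plane mm 74.0
-0.095 -0.08 -0.03 scene7 [ 35. 500.] ht above module plane mm 64.0
-0.095 -0.08 0 scene7 [-33. 437.] ht above module plane mm 64.0
-0.095 -0.08 0.03 scene7 [-98. 378.] ht above module plane mm 64.0
-0.095 -0.07 -0.03 scene7 [ 49. 529.] ht above module plane mm 54.0
-0.095 -0.07 0 scene7 [-19. 465.] ht above module plane mm 54.0
-0.095 -0.07 0.03 scene7 [-83. 405.] ht above module plane mm 54.0
-0.095 -0.06 -0.03 scene7 [ 64. 557.] ht above module plane mm 44.0
-0.095 -0.06 0 scene7 [ -4. 493.] ht above module plane mm 44.0
-0.095 -0.06 0.03 scene7 [-68. 433.] ht above module plane mm 44.0
-0.085 -0.1 -0.03 scene7 [ 40. 415.] ht above module plane mm 84.0
-0.085 -0.1 0 scene7 [-29. 353.] ht a
[... 187 characters left out ...]
 382.] ht above module plane mm 74.0
-0.085 -0.09 0.03 scene7 [-79. 324.] ht above module plane mm 74.0
-0.085 -0.08 -0.03 scene7 [ 70. 473.] ht above module plane mm 64.0
-0.085 -0.08 0 scene7 [  1. 411.] ht above module plane mm 64.0
-0.085 -0.08 0.03 scene7 [-64. 352.] ht above module plane mm 64.0
-0.085 -0.07 -0.03 scene7 [ 84. 501.] ht above module plane mm 54.0
-0.085 -0.07 0 scene7 [ 16. 439.] ht above module plane mm 54.0
-0.085 -0.07 0.03 scene7 [-49. 380.] ht above module plane mm 54.0
-0.085 -0.06 -0.03 scene7 [ 98. 529.] ht above module plane mm 44.0
-0.085 -0.06 0 scene7 [ 30. 467.] ht above module plane mm 44.0
-0.085 -0.06 0.03 scene7 [-35. 407.] ht above module plane mm 44.0
```

View pics/scene8.png

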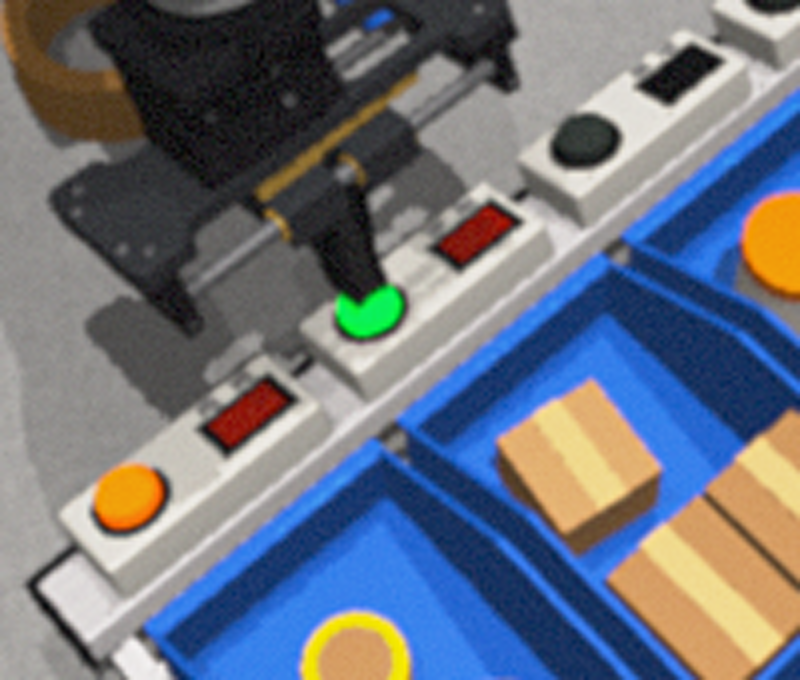

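Brackets stay over 50 mm above the neighbouring modules. Continuing in 1 mm rows.

Emit:
carry_out([
  [[0,1,0],[0,0,0]],
  [[0,1,0],[0,0,0]],
  [[0,1,0],[0,0,0]],
  [[0,1,0],[0,0,0]],
  [[0,1,0],[0,0,0]],
  [[0,0,0],[0,0,0]],
])

```text
time_s: 7.9
tool_pos: [0.6571, -0.1413, 0.0467]
tool_rot: [-109.9, 0.1, 97.0]
force: [-0.6, 0.4, -0.4]
grip_width: 0.0003
```

Emit:
carry_out([
  [[0,1,0],[0,0,0]],
  [[0,1,0],[0,0,0]],
  [[0,0,0],[0,0,0]],
])

```text
time_s: 8.2
tool_pos: [0.6579, -0.1412, 0.0449]
tool_rot: [-109.9, 0.1, 97.0]
force: [-0.1, 0.4, -0.2]
grip_width: 0.0002
```

Emit:
carry_out([
  [[0,1,0],[0,0,0]],
  [[0,1,0],[0,0,0]],
  [[0,0,0],[0,0,0]],
])

```text
time_s: 8.5
tool_pos: [0.6586, -0.1412, 0.0433]
tool_rot: [-110.0, 0.1, 97.0]
force: [-1.5, 0.7, 2.9]
grip_width: 0.0004
```

Run:
```python
from h import *
delta(*target(gt,gn,ry,0))
for c in ('scene','side'):
    im=env.read_camera(c).copy(); u=proj(c,gt); 
    u=np.round(u).astype(int); cv2.imwrite(f'pics/{c}9.png',cv2.resize(im[u[1]-50:u[1]+30,u[0]-50:u[0]+50],None,fx=7,fy=7)[:,:,::-1])
    print(env.get_obs()['force'])
```

```text
pos [ 0.6586 -0.1412  0.0433] rot [-1.0995e+02  7.0000e-02  9.6970e+01] F [-1.49  0.67  2.93] t 8.5
turn [-0.05  0.15 -0.02] 0.2 shift in present tool [ -0.2 -34.2  -0.1] in final tool [ -0.2 -34.2  -0.2]
[-0.35455989 -0.17763275  2.03114807]
[-1.62780064  0.45095937  1.72546306]
```

View pics/side9.png

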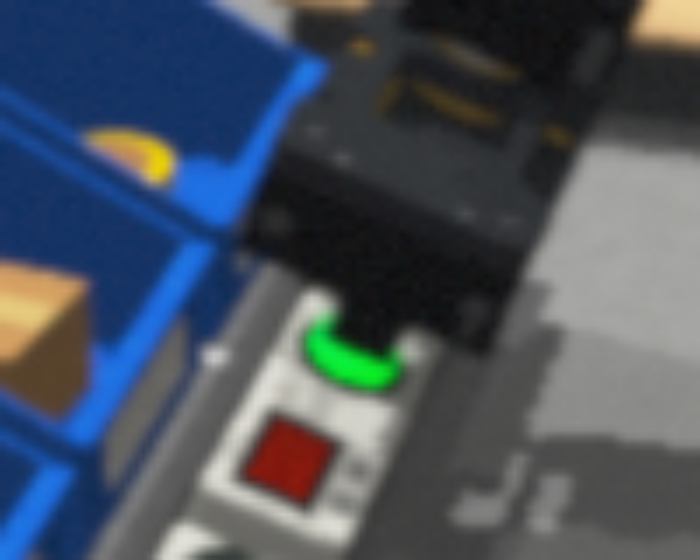

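View pics/scene9.png

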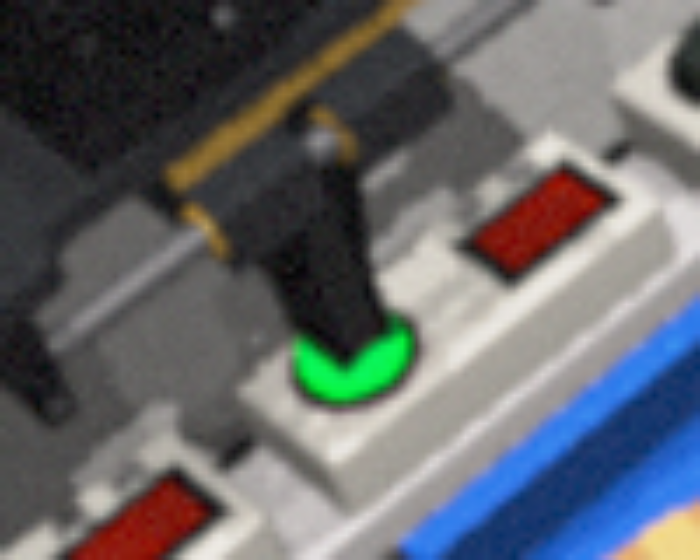

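Contact: 2–3 N. I press on.

Emit:
carry_out([
  [[0,1,0],[0,0,0]],
  [[0,1,0],[0,0,0]],
  [[0,1,0],[0,0,0]],
  [[0,0,0],[0,0,0]],
])

```text
time_s: 9.0
tool_pos: [0.6597, -0.1411, 0.0404]
tool_rot: [-110.0, 0.1, 97.0]
force: [-2.1, 1.1, 4.1]
grip_width: 0.0002
```

Run:
```python
from h import *
delta(*target(gt,gn,ry,0)); F=[]
for i in range(4):
    env.read_camera('side'); F.append(env.get_obs()['force']@gn)
print(np.round(F,2),np.mean(F))
```

```text
pos [ 0.6597 -0.1411  0.0404] rot [-1.0995e+02  7.0000e-02  9.6970e+01] F [-2.08  1.12  4.11] t 9.0
turn [-0.05  0.15 -0.02] 0.2 shift in present tool [ -0.2 -37.2  -0.1] in final tool [ -0.2 -37.2  -0.2]
[4.38 4.82 3.9  4.17] 4.31681056004874
```

Emit:
carry_out([
  [[0,1,0],[0,0,0]],
  [[0,0.4,0],[0,0,0]],
  [[0,0,0],[0,0,0]],
  [[0,0,0],[0,0,0]],
])

```text
time_s: 9.6
tool_pos: [0.6602, -0.1411, 0.0392]
tool_rot: [-110.0, 0.1, 97.0]
force: [-3.2, 0.2, 5.0]
grip_width: 0.0002
```

Run:
```python
from h import *
delta(*target(gt,gn,ry,0)); F=[]
for i in range(4):
    im=env.read_camera('side'); F.append(env.get_obs()['force']@gn)
print(np.round(F,2),np.mean(F))
```

```text
pos [ 0.6602 -0.1411  0.0392] rot [-1.0996e+02  8.0000e-02  9.6970e+01] F [-3.17  0.17  5.02] t 9.6
turn [-0.04  0.15 -0.03] 0.2 shift in present tool [ -0.2 -38.6  -0.1] in final tool [ -0.2 -38.6  -0.1]
[5.36 5.42 5.7  5.47] 5.485498293963843
```

Green is about 5.2 mm in at 5.5 N. Retracting.

Emit:
carry_out([
  [[0,-3,0],[0,0,0]],
  [[0,-6,0],[0,0,0]],
  [[0,-12,0],[0,0,0]],
  [[0,-20,0],[0,0,0]],
  [[0,-20,0],[0,0,0]],
  [[0,-20,0],[0,0,0]],
  [[0,-20,0],[0,0,0]],
  [[0,-15,0],[0,0,0]],
  [[0,0,0],[0,0,0]],
])

```text
time_s: 10.7
tool_pos: [0.6218, -0.1464, 0.1512]
tool_rot: [-110.2, 0.2, 96.9]
force: [0.6, -0.2, -0.8]
grip_width: 0.0005
```

```bash
cat >> h.py <<'E'
wt=np.array([.4415,-.308,.067]); up=np.array([0,0,1.])
E
python3 - <<'E'
from h import *
delta(*target(wt,up,ry,.11))
im=env.read_camera('side'); cv2.imwrite('pics/side10.png',cv2.resize(im[100:300,200:480],None,fx=2.8,fy=2.8)[:,:,::-1])
E
```

```text
pos [ 0.6218 -0.1464  0.1512] rot [-110.19    0.18   96.93] F [ 0.64 -0.16 -0.76] t 10.7
turn [20.19  0.12 -0.16] 20.2 shift in present tool [-138.7  -92.3  177.5] in final tool [-138.9  -25.8  198.2]
```

View pics/side10.png

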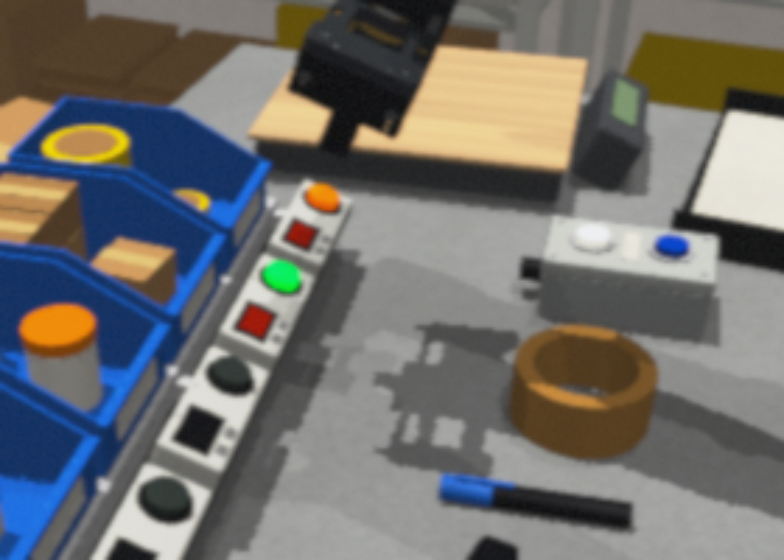

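Emit:
carry_out([
  [[0,0,0],[6.75,0,0]],
  [[0,0,0],[6.75,0,0]],
  [[0,0,0],[6.75,0,0]],
  [[-17.4,-3.2,24.8],[0,0,0]],
  [[-17.4,-3.2,24.8],[0,0,0]],
  [[-17.4,-3.2,24.8],[0,0,0]],
  [[-17.4,-3.2,24.8],[0,0,0]],
  [[-17.4,-3.2,24.8],[0,0,0]],
  [[-17.4,-3.2,24.8],[0,0,0]],
  [[-17.4,-3.2,24.8],[0,0,0]],
  [[-17.4,-3.2,24.8],[0,0,0]],
  [[0,0,0],[0,0,0]],
])

```text
time_s: 11.95
tool_pos: [0.437, -0.3119, 0.1742]
tool_rot: [-89.5, 0.1, 96.6]
force: [-0.9, -0.9, -0.2]
grip_width: 0.0002
```

Run:
```python
from h import *
delta(*target(wt,up,ry,.11))
p,R,o=cur()
im=env.read_camera('wrist'); cv2.imwrite('pics/wrist11.png',im[:,:,::-1])
k=env.get_calibration('wrist'); H=k['hand_eye']
def wp(X):
    c=H[:3,:3].T@(R.inv().apply(X-p)-H[:3,3]); return np.array([k['fx']*c[0]/c[2]+k['cx'],k['fy']*c[1]/c[2]+k['cy']])
print(wp(wt),wp(np.array([.3775,-.3158,.067])))
for l in ('btn_done','btn_call'):
    for r in env.outline_of('wrist',l)[:2]: print(l,r['p'],r['xy'],r['mask'].sum())
```

```text
pos [ 0.437  -0.3119  0.1742] rot [-89.54   0.12  96.56] F [-0.85 -0.85 -0.22] t 11.95
turn [-0.46 -0.28 -0.12] 0.6 shift in present tool [ 3.4 -2.9 -4.9] in final tool [ 3.3 -2.8 -5. ]
[321.58549489 238.01981463] [321.23745661 166.89472331]
btn_done 0.58 [317.7, 235.2] 715
btn_call 0.57 [318.9, 165.4] 794
```

View pics/wrist11.png

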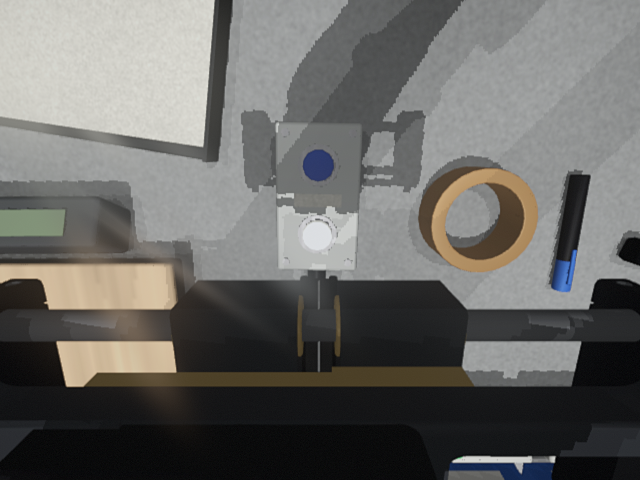

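Run:
```python
from h import *
p,R,o=cur(); k=env.get_calibration('wrist'); H=k['hand_eye']
for uv in ((317,235.2),(318,165)):
    d=H[:3,:3]@np.array([(uv[0]-k['cx'])/k['fx'],(uv[1]-k['cy'])/k['fy'],1]); d=R.apply(d); q=p+R.apply(H[:3,3]); X=q+d*(.067-q[2])/d[2]; print(X.round(4))
```

```text
[ 0.4436 -0.3073  0.067 ]
[ 0.3806 -0.314   0.067 ]
```

Run:
```python
from h import *
p,R,o=cur(); im=env.read_camera('wrist'); p2,_,_=cur(); print(p,p2)
k=env.get_calibration('wrist'); H=k['hand_eye']
h=cv2.cvtColor(im,cv2.COLOR_RGB2HSV).astype(int)
g=im.min(2); m=(g>235); m[:, :280]=0; m[:,360:]=0
n,l,st,ce=cv2.connectedComponentsWithStats(m.astype(np.uint8)); i=1+st[1:,4].argmax(); print(st[i],ce[i])
c1=(h[...,0]>105)&(h[...,0]<125)&(h[...,1]>120); c1[260:]=0; c1[:,:280]=0;c1[:,360:]=0
n,l,st2,ce2=cv2.connectedComponentsWithStats(c1.astype(np.uint8)); j=1+st2[1:,4].argmax(); print(st2[j],ce2[j])
for uv in (ce[i],ce2[j]):
    d=R.apply(H[:3,:3]@np.array([(uv[0]-k['cx'])/k['fx'],(uv[1]-k['cy'])/k['fy'],1])); q=p+R.apply(H[:3,3]); X=q+d*(.067-q[2])/d[2]; print(X.round(4))
delta(*target(wt,up,ry,.11))
```

```text
[ 0.44116361 -0.30693853  0.17388213] [ 0.44158667 -0.30653541  0.17399506]Traceback (most recent call last):
  File "<stdin>", line 6, in <module>
ValueError: attempt to get argmax of an empty sequence
```

Run:
```python
from h import *
p,R,o=cur(); im=env.read_camera('wrist'); p2,_,_=cur(); print(p,p2)
k=env.get_calibration('wrist'); H=k['hand_eye']
h=cv2.cvtColor(im,cv2.COLOR_RGB2HSV).astype(int)
cv2.imwrite('pics/wrist12.png',cv2.resize(im[100:300,240:400],None,fx=3.5,fy=3.5)[:,:,::-1])
for l in ('btn_done','btn_call'):
    for r in env.outline_of('wrist',l)[:1]:
        uv=r['xy']; ys,xs=np.nonzero(r['mask']); print(l,r['p'],uv,xs.min(),xs.max(),ys.min(),ys.max())
        d=R.apply(H[:3,:3]@np.array([(uv[0]-k['cx'])/k['fx'],(uv[1]-k['cy'])/k['fy'],1])); q=p+R.apply(H[:3,3]); X=q+d*(.067-q[2])/d[2]; print(X.round(4))
```

```text
[ 0.44158667 -0.30653541  0.17399506] [ 0.44173385 -0.30645102  0.17411778]
btn_done 0.57 [310.5, 231.0] 297 326 214 242
[ 0.4409 -0.3133  0.067 ]
btn_call 0.98 [311.0, 157.0] 298 327 144 173
[ 0.3751 -0.3206  0.067 ]
```

View pics/wrist12.png

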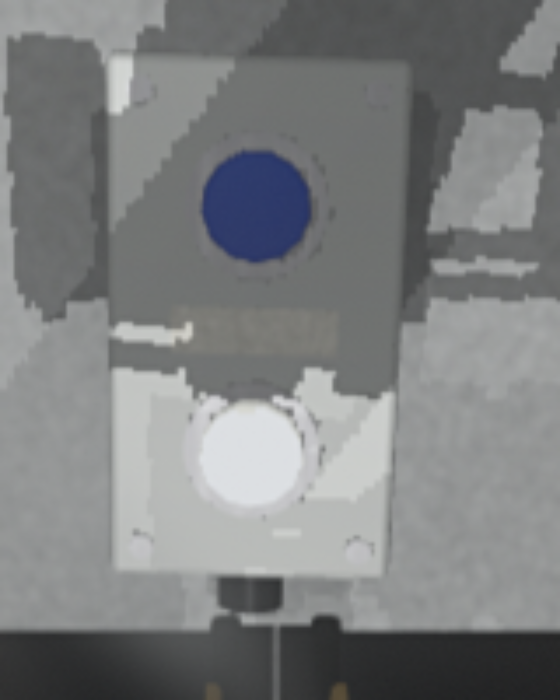

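Run:
```python
from h import *
p,R,o=cur(); k=env.get_calibration('wrist'); H=k['hand_eye']; L=[]
for uv in ((311.7,230.3),(313.4,158.9)):
    d=R.apply(H[:3,:3]@np.array([(uv[0]-k['cx'])/k['fx'],(uv[1]-k['cy'])/k['fy'],1])); q=p+R.apply(H[:3,3]); X=q+d*(.067-q[2])/d[2]; print(X.round(4)); L.append(X)
print(np.linalg.norm(L[0]-L[1]))
for X in L: print(proj('scene',X),proj('side',X))
wt=np.array([.441,-.310,.067])
delta(*target(wt,up,ry,.0335+.012))
```

```text
[ 0.4403 -0.3125  0.067 ]
[ 0.3765 -0.3186  0.067 ]
0.06404107356114658
[154.42745266 275.84939149] [411.15604915 182.35721906]
[137.63509763 254.33015216] [439.60454514 186.05662226]
pos [ 0.4416 -0.3067  0.1744] rot [-8.967e+01  3.000e-02  9.710e+01] F [-0.52 -0.13  0.11] t 12.3
turn [-0.33  0.26 -0.03] 0.4 shift in present tool [-3.2 61.9  0.7] in final tool [-3.2 61.9  1. ]
```

Emit:
carry_out([
  [[-3.6,0,1],[-0.3,0.2,0]],
  [[0,10,0],[0,0,0]],
  [[0,15,0],[0,0,0]],
  [[0,15,0],[0,0,0]],
  [[0,15,0],[0,0,0]],
  [[0,15,0],[0,0,0]],
  [[0,15,0],[0,0,0]],
  [[0,10,0],[0,0,0]],
  [[0,10,0],[0,0,0]],
  [[0,5,0],[0,0,0]],
  [[0,0,0],[0,0,0]],
  [[0,0,0],[0,0,0]],
])

```text
time_s: 13.5
tool_pos: [0.4407, -0.3119, 0.0653]
tool_rot: [-90.0, 0.1, 96.8]
force: [0.5, 0.5, 0.5]
grip_width: 0.0003
```

```bash
sed -i 's/^wt=.*/wt=np.array([.441,-.3105,.067]); up=np.array([0,0,1.])/' h.py
python3 - <<'E'
from h import *
delta(*target(wt,up,ry,-.0335))
for c in ('scene','side'):
    im=env.read_camera(c).copy(); u=proj(c,wt); 
    u=np.round(u).astype(int); cv2.imwrite(f'pics/{c}13.png',cv2.resize(im[u[1]-60:u[1]+30,u[0]-50:u[0]+50],None,fx=6,fy=6)[:,:,::-1])
E
```

```text
pos [ 0.4407 -0.3119  0.0653] rot [-90.03   0.1   96.78] F [0.52 0.52 0.52] t 13.5
turn [ 0.03 -0.06 -0.1 ] 0.1 shift in present tool [ 1.4 31.8 -0.4] in final tool [ 1.4 31.8 -0.5]
```

View pics/side13.png

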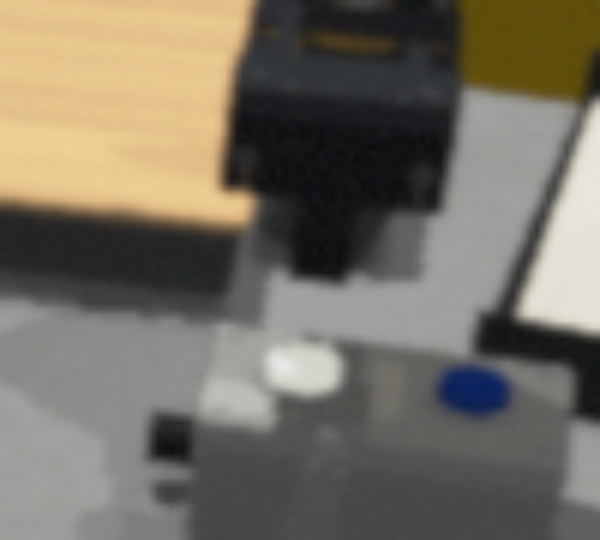

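View pics/scene13.png

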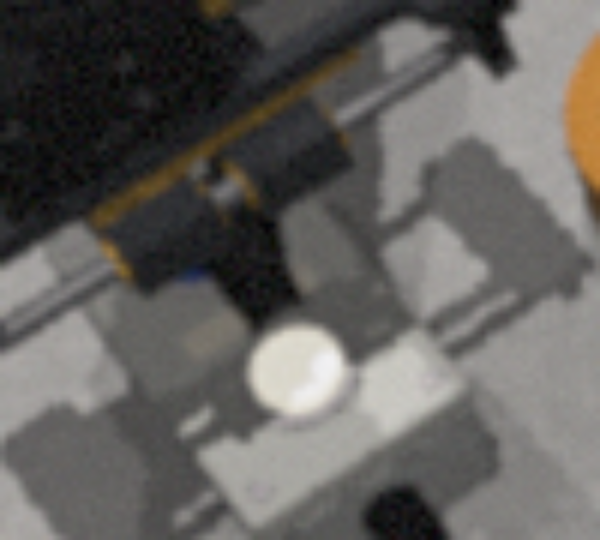

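Run:
```python
from h import *
p,R,o=cur(); print(p)
for c in ('scene','side'):
    u=np.round(proj(c,wt)).astype(int)-[50,60]
    print(c,'tip now',(proj(c,p+R.apply([0,-.0335,0]))-u)*6,'tip at contact',(proj(c,np.r_[p[:2],.067])-u)*6)
```

```text
[ 0.44084602 -0.31206964  0.06562763]
scene tip now [262.36077004 303.78038481] tip at contact [292.72952432 359.69322731]
side tip now [310.23379491 281.76692386] tip at contact [299.16504617 356.42109103]
```

Emit:
carry_out([
  [[0,4,-2],[0,0,0]],
  [[0,5,0],[0,0,0]],
  [[0,5,0],[0,0,0]],
  [[0,5,0],[0,0,0]],
  [[0,3,0],[0,0,0]],
  [[0,2,0],[0,0,0]],
  [[0,2,0],[0,0,0]],
  [[0,1,0],[0,0,0]],
  [[0,0,0],[0,0,0]],
])

```text
time_s: 14.5
tool_pos: [0.4423, -0.3115, 0.0379]
tool_rot: [-90.0, 0.1, 96.8]
force: [-0.9, -0.9, -0.2]
grip_width: 0.0003
```

Run:
```python
from h import *
delta(*target(wt,up,ry,-.0335))
for c in ('scene','side'):
    im=env.read_camera(c).copy(); u=proj(c,wt); 
    u=np.round(u).astype(int); cv2.imwrite(f'pics/{c}14.png',cv2.resize(im[u[1]-60:u[1]+30,u[0]-50:u[0]+50],None,fx=6,fy=6)[:,:,::-1])
```

```text
pos [ 0.4423 -0.3115  0.0379] rot [-9.000e+01  7.000e-02  9.677e+01] F [-0.86 -0.95 -0.15] t 14.5
turn [-0.   -0.07 -0.07] 0.1 shift in present tool [1.2 4.4 1.2] in final tool [1.2 4.4 1.2]
```

View pics/side14.png

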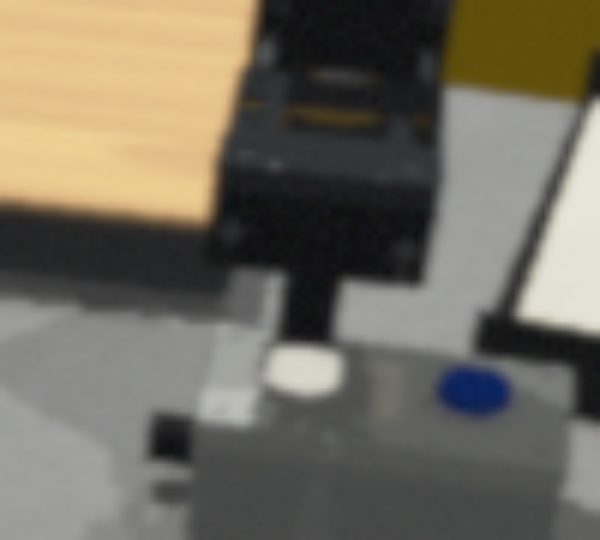

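View pics/scene14.png

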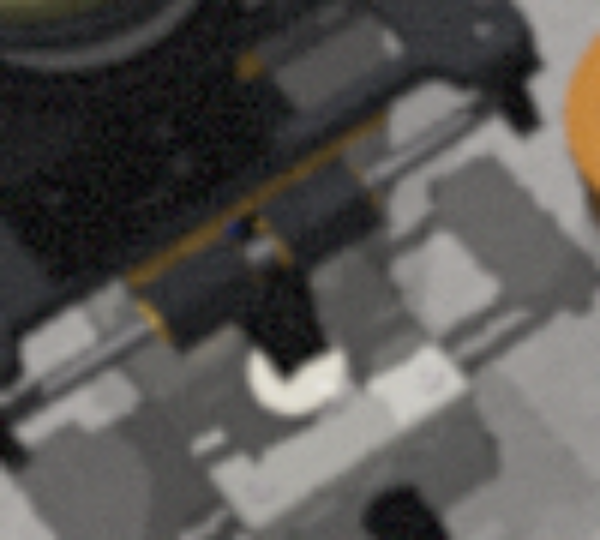

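Fingers sit over the white cap (side view: finger centre 309, cap 303). Now pressing in 1 mm rows.

Emit:
carry_out([
  [[0,1,0],[0,0,0]],
  [[0,1,0],[0,0,0]],
  [[0,1,0],[0,0,0]],
  [[0,1,0],[0,0,0]],
  [[0,0,0],[0,0,0]],
])

```text
time_s: 15.1
tool_pos: [0.4422, -0.3114, 0.0338]
tool_rot: [-90.0, 0.1, 96.8]
force: [0.9, 0.7, 0.3]
grip_width: 0.0007
```

Emit:
carry_out([
  [[0,1,0],[0,0,0]],
  [[0,1,0],[0,0,0]],
  [[0,0,0],[0,0,0]],
])

```text
time_s: 15.4
tool_pos: [0.4422, -0.3115, 0.0318]
tool_rot: [-90.0, 0.1, 96.8]
force: [-0.8, 0.3, -0.2]
grip_width: 0.0004
```

Run:
```python
from h import *
delta(*target(wt,up,ry,-.0335)); F=[]
for i in range(3):
    env.read_camera('side'); F.append(env.get_obs()['force'][2])
print(np.round(F,2))
```

```text
pos [ 0.4422 -0.3115  0.0318] rot [-8.999e+01  6.000e-02  9.677e+01] F [-0.79  0.29 -0.24] t 15.4
turn [-0.01 -0.07 -0.06] 0.1 shift in present tool [ 1.1 -1.7  1.1] in final tool [ 1.1 -1.7  1.1]
[-0.33 -0.24  0.36]
```

Emit:
carry_out([
  [[0,1,0],[0,0,0]],
  [[0,1,0],[0,0,0]],
  [[0,0,0],[0,0,0]],
])

```text
time_s: 15.85
tool_pos: [0.4423, -0.3115, 0.0298]
tool_rot: [-90.0, 0.1, 96.8]
force: [0.2, 1.0, -0.6]
grip_width: 0.0001
```

Emit:
carry_out([
  [[0,1,0],[0,0,0]],
  [[0,0,0],[0,0,0]],
])

```text
time_s: 16.05
tool_pos: [0.4423, -0.3115, 0.0288]
tool_rot: [-90.0, 0.1, 96.8]
force: [-0.3, -0.6, -0.4]
grip_width: 0.0005
```

Emit:
carry_out([
  [[0,1,0],[0,0,0]],
  [[0,0,0],[0,0,0]],
])

```text
time_s: 16.25
tool_pos: [0.4425, -0.3116, 0.028]
tool_rot: [-90.0, 0.1, 96.8]
force: [-0.4, -0.1, 0.9]
grip_width: 0.0004
```

Emit:
carry_out([
  [[0,1,0],[0,0,0]],
  [[0,0,0],[0,0,0]],
])

```text
time_s: 16.45
tool_pos: [0.4425, -0.3116, 0.027]
tool_rot: [-90.0, 0.1, 96.8]
force: [-0.4, -0.7, 2.0]
grip_width: 0.0006
```

Run:
```python
from h import *
F=[]
for c in ('scene','side'):
    im=env.read_camera(c).copy(); u=proj(c,wt); F.append(env.get_obs()['force'][2])
    u=np.round(u).astype(int); cv2.imwrite(f'pics/{c}15.png',cv2.resize(im[u[1]-60:u[1]+30,u[0]-50:u[0]+50],None,fx=6,fy=6)[:,:,::-1])
print(F,cur()[0])
```

```text
[np.float64(1.4745746188777946), np.float64(1.4727886751170134)] [ 0.44247577 -0.31160685  0.02710053]
```

View pics/side15.png

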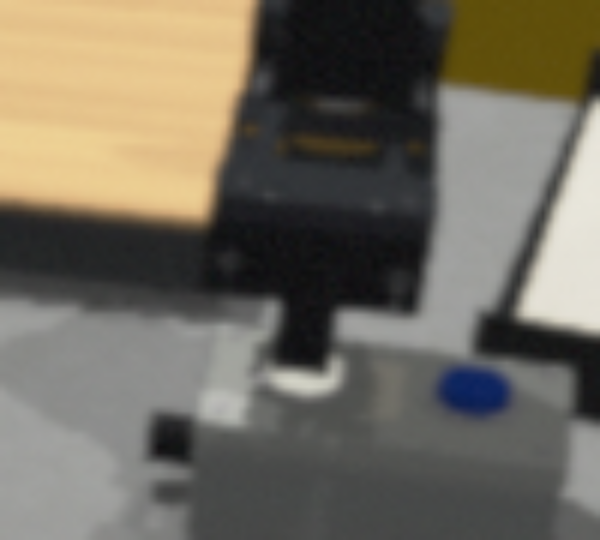

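View pics/scene15.png

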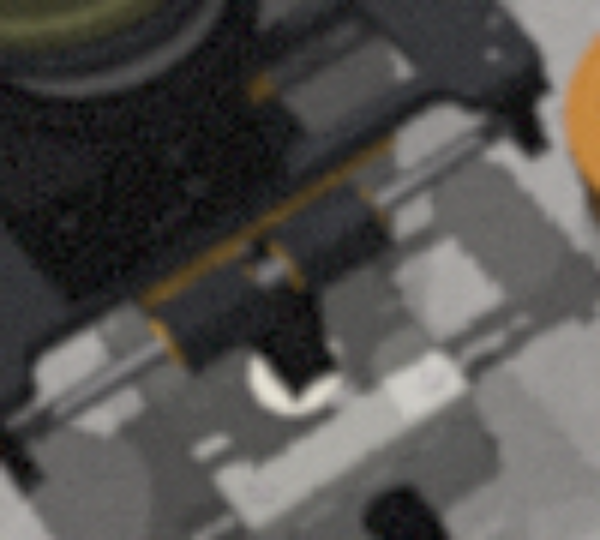

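Fingers are on the cap with 1.5–2 N. Pressing on.

Emit:
carry_out([
  [[0,1,0],[0,0,0]],
  [[0,1,0],[0,0,0]],
  [[0,1,0],[0,0,0]],
  [[0,0,0],[0,0,0]],
])

```text
time_s: 16.95
tool_pos: [0.4425, -0.3116, 0.0241]
tool_rot: [-90.0, 0.1, 96.8]
force: [-0.8, -0.1, 4.0]
grip_width: 0.0002
```

Run:
```python
from h import *
F=[]
for i in range(4):
    env.read_camera('side'); F.append(env.get_obs()['force'][2])
print(np.round(F,2),np.mean(F),cur()[0])
```

```text
[4.4  3.85 4.28 5.1 ] 4.406209228493486 [ 0.44247548 -0.31159835  0.02410226]
```

Emit:
carry_out([
  [[0,1,0],[0,0,0]],
  [[0,0.4,0],[0,0,0]],
  [[0,0,0],[0,0,0]],
  [[0,0,0],[0,0,0]],
])

```text
time_s: 17.55
tool_pos: [0.4424, -0.3116, 0.0227]
tool_rot: [-90.0, 0.1, 96.8]
force: [-0.8, 0.0, 5.3]
grip_width: 0.0005
```

Run:
```python
from h import *
F=[]
for i in range(4):
    env.read_camera('side'); F.append(env.get_obs()['force'][2])
print(np.round(F,2),np.mean(F),cur()[0])
```

```text
[6.52 6.2  5.41 5.08] 5.804304573579992 [ 0.44247602 -0.31161029  0.02269339]
```

White is well in (~5.6 N). Retracting straight up.

Emit:
carry_out([
  [[0,-3,0],[0,0,0]],
  [[0,-6,0],[0,0,0]],
  [[0,-12,0],[0,0,0]],
  [[0,-20,0],[0,0,0]],
  [[0,-20,0],[0,0,0]],
  [[0,-20,0],[0,0,0]],
  [[0,-20,0],[0,0,0]],
  [[0,-15,0],[0,0,0]],
  [[0,-5,0],[0,0,0]],
  [[0,0,0],[0,0,0]],
  [[0,0,0],[0,0,0]],
  [[0,0,0],[0,0,0]],
])

```text
time_s: 18.95
tool_pos: [0.4417, -0.3109, 0.1423]
tool_rot: [-89.9, -0.0, 96.8]
force: [0.4, 0.2, -0.4]
grip_width: 0.0002
```

Run:
```python
from h import *
o=env.get_obs(); print(o['tool_pos'],o['force'],o['time_s'])
for c in ('scene','side'): cv2.imwrite(f'pics/{c}16.png',env.read_camera(c)[:,:,::-1])
a,b=[cv2.imread(f'pics/side{n}.png') for n in ('0','16')]
```

```text
[ 0.44166181 -0.31092643  0.14233283] [ 0.3959599   0.1693671  -0.35912014] 18.95
```

View pics/side16.png

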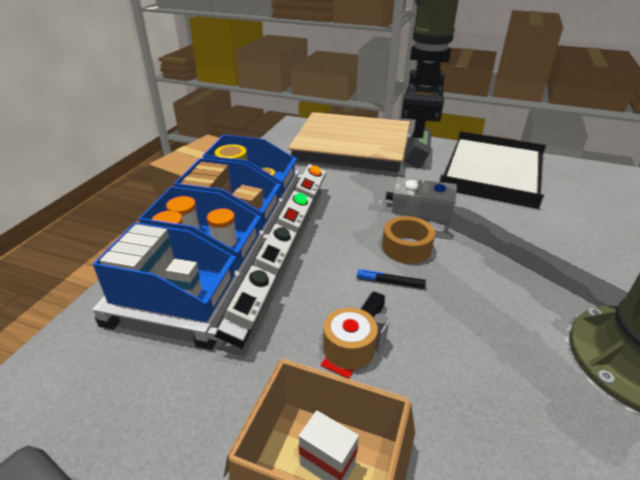

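View pics/scene16.png

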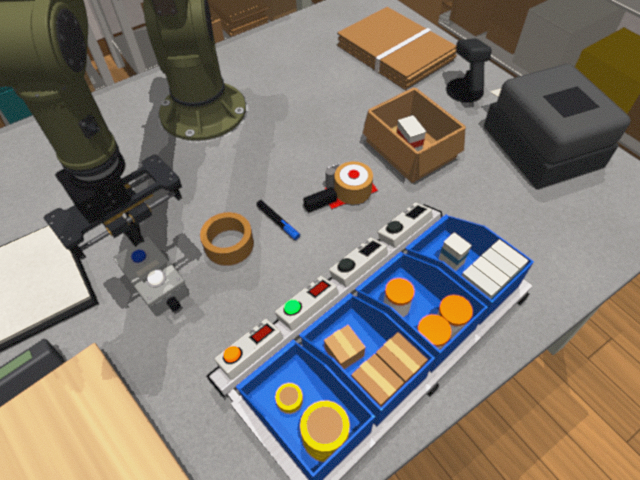

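Nothing has moved: the roll is at (227,238), the marker at (278,220) and the stock is as before. The buttons look out and the hand is clear, so I hand in.

Run:
```python
from cell import env
print(env.sign_off())
```

```text
the job is handed in; nothing more can be done
None
```

I pressed the green-lit button and then the white order-complete button, each in one slow push. I let each spring back and handed the job in at about 19 s, with no verdict reported.

- **Green button:** with the jaws shut, I pressed along the tilted face at about 5.5 N, which works out to roughly 5 mm in. I then drew back, and the side picture showed it standing out again.
- **White button:** I pressed straight down at about 5.5–5.8 N, roughly 5 mm in. I then lifted the hand about 120 mm clear.
- **Last checks:** the final scene and side pictures showed all buttons looking out and the loose things where they started, and the tool force was near zero. I judged these by eye. The joint values can't be read directly, so the press depths come from the measured force and the spring figures given.
- **Disagreements:** the fingertips touched well short of the stated tool point, about 33 mm on the green button and 38 mm on the white. The pictures also put the tips about 30 mm back, so I pressed by force rather than by the nominal position. Position estimates for the white button from the three cameras differed by up to about 8–11 mm. I used a compromise, and the fingers landed on the cap.

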